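# Load a phone battery on the carrier and hold it up level

### The arm

A 6-joint arm with a two-finger parallel gripper is mounted at the origin on the work surface. World frame = base frame: x ahead of the robot, y to its left, z up, the work surface at z = 0. Lengths are in mm, angles in rad, forces in N, time in s.
With the tool pointing down it reaches from about 150 to 775 mm from the base axis. Payload 6.1 kg.
Tool frame: the origin (TCP) lies midway between the tips of the shut fingers; the grasp point (between the pads) lies 19 mm behind it; z points along the fingers, y is the line along which they close (so a half turn about z gives the same grasp; the last joint's range is limited). The gripper opens to 85 mm and grips with 20 to 120 N. Pads are 22 mm wide; open, the fingers measure 114 mm over their backs; the gripper's body (76 mm by 85 mm) begins 54 mm behind the grasp point. The pads swing forward as they close: fully open they stand 13 mm farther back than shut.
Start: joints at [-1.169, 0.126, -0.04, 1.405, 0, 1.571], TCP at [205.307, -483.174, 231.295] pointing down, gripper open.
Joint ranges: [-2.72, 2.72], [-0.95, 1.95], [-1.27, 1.35], [-1.78, 2.02], [-1.46, 1.47], [-3.14, 3.14]. Speed limits (rad/s): [2.39, 2.39, 3.01, 3.14, 3.14, 3.14].

### API

Orientations are given as a unit quaternion [x, y, z, w].
In Python, from bench import * gives the robot as it stands.
- The arm moves only by the shell command python3 -m crank 'ROWS'. ROWS is JSON, a list of rows, each an object of numbers: "jaw": the finger opening in mm, from 0 to 85.4; "x", "y", "z": the shift along the tool's x, y, z normalised to -1 to 1, where 1 is 0.15 m; "yaw": the turn about the tool's z normalised to -1 to 1, where 1 is 2 pi rad. A call has 1 to 12 rows; each row is the pose to reach, as a shift and turn from the pose commanded when the call began, along the tool's axes at that moment, turning the shorter way round; what a row does not reach only later rows make up. A row lasts 1/12 s, in which the tool goes at most 41.7 mm and 7.16 degrees, less where a joint would pass 70% of its speed; a pose out of reach is approached as far as the arm can. A call with a number of a shift or a turn outside -1 to 1 is refused whole. A call with a gripper value outside its range is refused whole. The fingers move at their own pace and stop on an object; the grip force is fixed at half the most. Time passes only in rows, so rows that repeat a pose let the fingers close. It gives the time, the measured TCP pose, the force, the opening and the grip force at its end, in the units of the state.
- state(): the state, without advancing time (a new reading comes with each control period).
- capture(name): name is "side" or "top"; returns (picture, depth): 384x512x3 uint8, blue, green, red; 384x512 float32, mm along the optical axis (not along the pixel's ray), 0 where there is no reading.
- camera_params(name): a dict with "fx", "fy", "cx", "cy" (pixels), "origin" and "orientation" of the camera in the world. Camera axes: x right, y up, looking along -z (the intrinsics and any distortion apply to the point x, -y, -z); pixel columns grow to the right and rows downward; lengths in mm; the calibration is good to about 2 mm. A picture is of the moment at which its call begins. camera_params takes no time and is no camera call.
- job_done(): hands the job in; it is judged then, once.
The state is a dict: "clock": time; "joint_positions": joint angles; "joint_vel": joint speeds; "tau": joint torques, N m; "eef_pos": TCP position; "tcp_rot": TCP orientation; "wrist_force": force on the tool from outside, world axes, zero at the start; "torque": the same for the moment, N m; "finger_gap": finger opening in mm; "grasp_force": force on a finger pad.
Only numpy, scipy, OpenCV 4.12 (cv2) and the standard library are available. Lean on these libraries where they do the work, as an engineer would, in place of code of your own. Each camera call takes 0.05 s, during which the arm holds its last target. There are 200 camera calls.

### The job

Pick up the fresh phone battery (green band) from its grey block and set it down, without dropping it, on the narrow raised white ridge of the black carrier, centred on the ridge and lying along it, and let go of it. Then take the carrier by its orange handle, lift it off the bench, level all the way, and hold it up still and level about 15 cm above the bench with the battery resting on the ridge: finish while holding it there, not putting it down. Leave everything else on the bench where it is.

Things in the scene. Friction and masses are not known exactly. Their poses are not given: they have to be found in the camera images.
- fresh_battery: battery to load: rigid dark slab 40 (its x) x 90 (its y) x 7 mm thick, about 60 g, GREEN band across its upper face. Origin: centre of its underside, z up. It starts flat on a fixed grey block 24 (x) x 70 (y) mm, 25 mm tall, so both long edges overhang by about 8 mm and the 40 mm can be gripped from above. Either of the two alike blocks may carry it
- carrier: loose carrier, about 0.3 kg. Origin: underside of its black base, below the handle; z up. Base 110 mm (x) by 225 mm (y from -100 to 125), 6 mm thick, rim 11 mm high. Upright handle plate at x = y = 0: 60 mm long (x), 14 mm thick (y), grey, then orange from 66 mm to its top at 115 mm. White ridge on its +y side, fixed steel dish of screws 14 mm high on its -y side; about balanced
- rest (a point): centre of the top of the white ridge: 75 mm from the handle plate towards carrier +y, 34 mm above the carrier's underside; axes as the carrier's. Ridge 18 mm wide (x), 70 mm long (y), flat, no stops: a battery over 9 mm off its middle line tips off. The battery lies along it (its y along carrier y, either way round), overhanging 11 mm at each long side
- handle (a point): grip point of the carrier: middle of the orange part of the handle plate, 98 mm above the carrier's underside, 17 mm below the top of the plate; axes as the carrier's. Pinch the 14 mm thickness (along carrier y) from above
- old_battery: bystander: old battery, same shape as the fresh one but with a RED band, lying on the other grey block; not to be used
- phone: bystander: opened phone chassis, 70 x 145 x 8 mm, black with a green board, flat on the bench on the robot's left
- bottle: bystander: white dropper bottle, 52 mm across, 108 mm tall, standing at the back
- tape: bystander: red ring of tape, 100 mm across, 18 mm tall, flat at the back
- screw_jar: bystander: clear jar with blue lid, 48 mm across, 55 mm tall, at the back
- screwdriver: bystander: red-handled screwdriver, 150 mm, lying on the robot's left
- pry_tool: bystander: flat blue plastic pry stick, 140 x 12 x 5 mm, lying on the robot's left

How it is judged:
By the outcome, as a careful person would: the job done as asked, in the order asked, and still so for the second after the job is handed in, while the arm keeps its last pose, push and grip.
It also fails if it takes over 51 s, if anything falls off the work surface, if the arm or the gripper's body presses on something with over 40 N, if the wrist force passes 120 N, or if a joint passes its speed limit or range.

## Working session

There is one attempt and no reset: what is moved stays moved. The work goes in short steps, Python scripts to look and compute and a shell command to move; the robot and the scene stay as the last step left them, time stands still between calls to the robot, and variables do not carry over. Pictures are saved under pics/ and viewed, at most 10 in all, crops included, and the job is handed in when it is done.

```bash
mkdir -p pics; cat > h.py <<'E'
from bench import *
import numpy as np, cv2
from scipy.spatial.transform import Rotation as R
def cloud(n):
    im,d=capture(n); p=camera_params(n)
    v,u=np.mgrid[:384,:512]
    K=np.array([[p['fx'],0,p['cx']],[0,p['fy'],p['cy']],[0,0,1]])
    dist=np.array(p.get('distortion',[0,0,0,0]),float).ravel()
    q=cv2.undistortPoints(np.stack([u,v],-1).reshape(-1,1,2).astype(float),K,dist).reshape(384,512,2)
    c=np.stack([q[...,0]*d,-q[...,1]*d,-d],-1)
    w=c.reshape(-1,3)@R.from_quat(p['orientation']).as_matrix().T+np.array(p['origin'])
    w=w.reshape(384,512,3); w[d==0]=np.nan
    return im,w
E
python3 - <<'E'
from h import *
for n in('top','side'):
    im,w=cloud(n); np.savez(n+'.npz',im=im,w=w); print(n,camera_params(n))
    cv2.imwrite(f'pics/{n}0.png',cv2.resize(im,(800,600)))
s=state(); print(s)
E
```

```text
top {'fx': 430.58772235267577, 'fy': 430.58772235267577, 'cx': 252.07695823818037, 'cy': 188.00316590630766, 'origin': array([ 438.5451574 ,   49.54597626, 1174.55125202]), 'orientation': array([ 0.0427858 , -0.02163253, -0.69586734,  0.71656825])}
side {'fx': 484.9659506132406, 'fy': 484.9659506132406, 'cx': 256.02590654945794, 'cy': 198.9327731650216, 'origin': array([ 326.49136188, 1117.87351708, 1000.69305387]), 'orientation': array([-0.03740182,  0.41166336,  0.90661393, -0.08476766])}
{'clock': 0.1, 'joint_positions': array([-1.16904098e+00,  1.26321758e-01, -4.04901590e-02,  1.40540720e+00,
       -9.19954733e-07,  1.57082591e+00]), 'joint_vel': array([ 1.97472577e-04, -1.33630091e-03,  4.95356013e-03,  8.86089105e-05,
       -5.88381908e-04, -1.65683700e-03]), 'tau': array([-9.87047897e-04, -4.36902773e+01,  3.53605843e+01,  1.36840681e-02,
        7.38841163e-05,  8.14022449e-07]), 'eef_pos': array([ 205.15029794, -482.86193343,  230.61296974]), 'tcp_rot': array([ 9.79894537e-01,  1.99514885e-01, -1.42405622e-04, -6.96997951e-04]), 'wrist_force': array([-0.21471825, -0.53205572, -0.5984116 ]), 'torque': array([ 0.06875563,  0.0570574 , -0.03287765]), 'grasp_force': 0.0, 'finger_gap': 85.55635185973965}
```

View pics/top0.png

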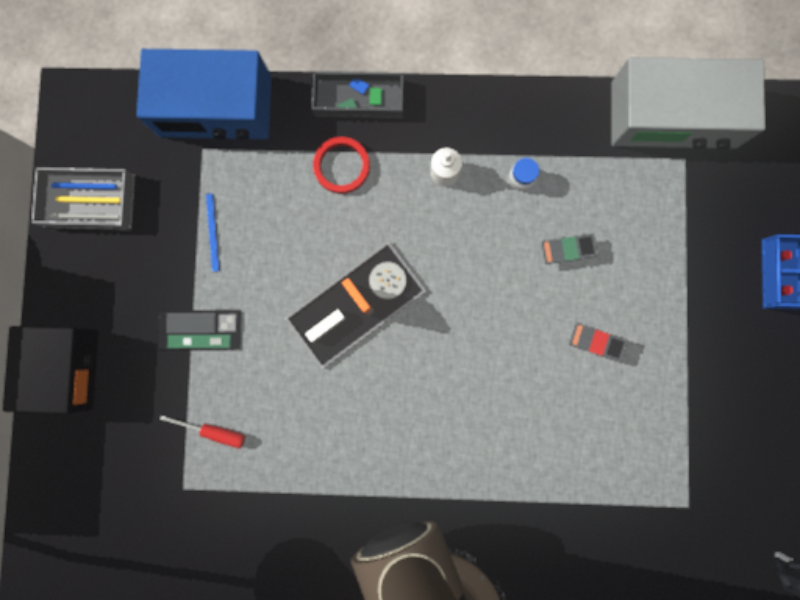

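View pics/side0.png

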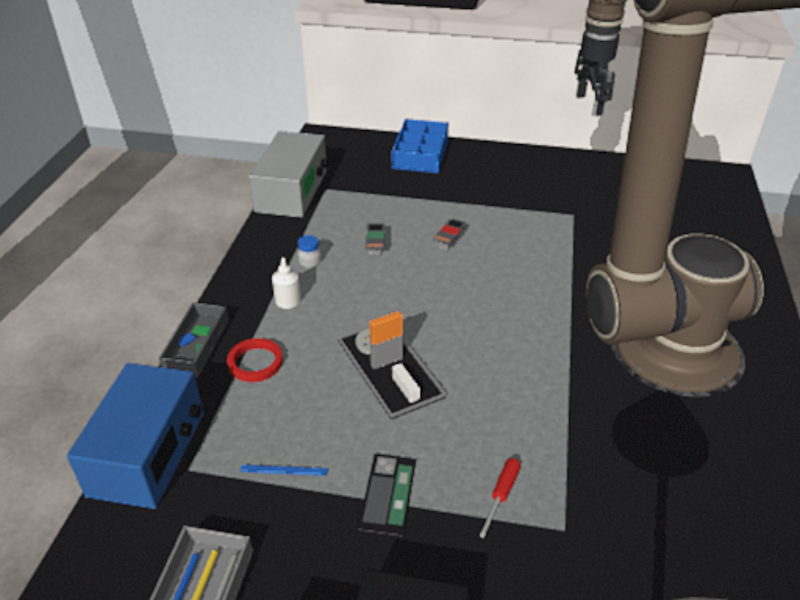

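The top view shows the fresh battery (green) at about (570,249), the old one at (603,343), the orange handle at (356,296), and the white ridge at (325,326) with the dish at (388,280). The side view shows the same layout, with the way clear.

```bash
cat > m.py <<'E'
from h import *
def rect(P):
    P=P[:,:2].astype(np.float32); (c,s,a)=cv2.minAreaRect(P)
    b=cv2.boxPoints((c,s,a)); e=[b[1]-b[0],b[2]-b[1]]; L=max(e,key=np.linalg.norm)
    return np.round(c,1),np.round(s,1),round(float(np.degrees(np.arctan2(L[1],L[0]))%180),1),len(P)
def roi(w,im,u,v,r,z0,z1,f=None):
    u,v,r=int(u/1.5625),int(v/1.5625),int(r/1.5625)
    W=w[v-r:v+r,u-r:u+r].reshape(-1,3); I=im[v-r:v+r,u-r:u+r].reshape(-1,3).astype(int)
    m=(W[:,2]>z0)&(W[:,2]<z1)
    if f is not None: m&=f(I)
    return W[m]
E
python3 - <<'E'
from m import *
org=lambda I:(I[:,2]>150)&(I[:,0]<90)
wht=lambda I:(I.min(1)>150)
for n,pts in(('top',[(570,249),(356,296),(325,326),(388,280)]),('side',[(376,238),(386,328),(406,382),(366,342)])):
    d=np.load(n+'.npz'); im,w=d['im'],d['w']
    print(n,'bench z',np.nanmedian(w[200:215,330:400,2]) if n=='top' else np.nanmedian(w[220:260,320:340,2]))
    for nm,(u,v),r,z0,z1,f in(('bat',pts[0],45,26,45,None),('hand',pts[1],35,108,125,org),('handall',pts[1],35,60,125,org),('ridge',pts[2],35,29,42,wht)):
        P=roi(w,im,u,v,r,z0,z1,f)
        if len(P)>3: print(nm,rect(P),'mean',P.mean(0).round(1),'zmed',np.median(P[:,2]).round(1),np.percentile(P[:,2],95).round(1))
    P=roi(w,im,*pts[3],60,3,125); Q=P[P[:,2]<14]
E
```

```text
top bench z 1.3081104218331348
bat (array([ 628. , -211.9]), array([40.1, 90.1]), 100.7, 509) mean [ 627.7 -211.8   32.4] zmed 32.4 35.9
hand (array([531.5, 143.2]), array([57.9, 13.4]), 38.7, 33) mean [531.  139.7 114.4] zmed 114.3 118.9
handall (array([531.6, 143.1]), array([57.9, 13.7]), 38.5, 36) mean [532.4 140.3 112.5] zmed 114.0 118.9
ridge (array([485.1, 202. ]), array([17.7, 69.6]), 128.7, 170) mean [484.8 201.8  34.1] zmed 34.0 37.3
side bench z 2.0505043731013757
bat (array([ 628.5, -209.2]), array([39.9, 95.4]), 100.1, 190) mean [ 627.9 -207.2   33.7] zmed 33.8 38.0
hand (array([532.5, 146.5]), array([58.8, 16.4]), 37.7, 101) mean [532.4 147.9 114.9] zmed 115.6 118.9
handall (array([532. , 146.4]), array([59.8, 17.8]), 36.0, 321) mean [532.1 149.5  96.8] zmed 97.7 117.5
ridge (array([485.8, 204.3]), array([19.6, 71.3]), 128.7, 135) mean [485.5 205.9  35. ] zmed 35.4 38.3
```

```bash
cat > go.py <<'E'
import sys
from h import *
# args: x y z xangle_deg -> normalised shift/yaw from measured pose
x,y,z,a=map(float,sys.argv[1:5]); s=state(); r=R.from_quat(s['tcp_rot']); M=r.as_matrix()
d=M.T@(np.array([x,y,z])-s['eef_pos'])/150
ang=np.degrees(np.arctan2(M[1,0],M[0,0])); dy=-(a-ang+180)%360-180 if False else -(((a-ang+180)%360)-180)
print('shift',d.round(4),'yaw',round(dy/360,4),'ang',ang.round(2),'tilt',np.degrees(np.arccos(-M[2,2])).round(2),'pos',s['eef_pos'].round(1),'t',round(s['clock'],2),'gap',round(s['finger_gap'],1),'F',s['wrist_force'].round(1),'g',s['grasp_force'],'j',s['joint_positions'].round(2))
E
python3 -m crank '[{"jaw":85,"x":0.3,"y":-0.1,"z":0,"yaw":-0.02},{"jaw":85,"x":0.6,"y":-0.3,"z":0,"yaw":-0.04},{"jaw":85,"x":1,"y":-0.57,"z":0,"yaw":-0.06},{"jaw":85,"x":1,"y":-0.57,"z":0,"yaw":-0.08},{"jaw":85,"x":1,"y":-0.57,"z":0,"yaw":-0.1},{"jaw":85,"x":1,"y":-0.57,"z":0,"yaw":-0.12},{"jaw":85,"x":1,"y":-0.57,"z":0,"yaw":-0.14},{"jaw":85,"x":1,"y":-0.57,"z":0,"yaw":-0.16},{"jaw":85,"x":1,"y":-0.57,"z":0,"yaw":-0.18},{"jaw":85,"x":1,"y":-0.57,"z":0,"yaw":-0.2},{"jaw":85,"x":1,"y":-0.57,"z":0,"yaw":-0.215},{"jaw":85,"x":1,"y":-0.57,"z":0,"yaw":-0.215}]'
python3 go.py 628.2 -211 130 100.5
```

```text
clock: 1.1
eef_pos: [309.8, -345.6, 230.9]
tcp_rot: [0.639, 0.769, 0.0, -0.0]
wrist_force: [1.0, 0.4, 0.2]
finger_gap: 84.9
grasp_force: 0.0
shift [0.4926 2.2517 0.6721] yaw 0.0002 ang 100.56 tilt 0.05 pos [ 309.8 -345.6  230.9] t 1.1 gap 84.9 F [1.  0.4 0.2] g 0.0 j [-0.84  0.01 -0.16  1.4   0.    0.55]
```

```bash
python3 -m crank '[{"jaw":85,"x":0.1,"y":0.25,"z":0},{"jaw":85,"x":0.2,"y":0.5,"z":0},{"jaw":85,"x":0.3,"y":0.75,"z":0},{"jaw":85,"x":0.4,"y":1,"z":0},{"jaw":85,"x":0.49,"y":1,"z":0},{"jaw":85,"x":0.49,"y":1,"z":0}]' >/dev/null
python3 -m crank '[{"jaw":85,"x":0,"y":0.25,"z":0},{"jaw":85,"x":0,"y":0.5,"z":0},{"jaw":85,"x":0,"y":0.75,"z":0.2},{"jaw":85,"x":0,"y":1,"z":0.4},{"jaw":85,"x":0,"y":1,"z":0.6},{"jaw":85,"x":0,"y":1,"z":0.6}]' >/dev/null
python3 go.py 628.2 -211 130 100.5
```

```text
shift [0.4926 2.2517 0.6721] yaw 0.0002 ang 100.56 tilt 0.05 pos [ 309.8 -345.6  230.9] t 1.1 gap 84.9 F [1.  0.4 0.2] g 0.0 j [-0.84  0.01 -0.16  1.4   0.    0.55]$[0]: bad value
$[0]: bad value
```

```bash
python3 -m crank '[{"jaw":85,"x":0.1,"y":0.25,"z":0,"yaw":0},{"jaw":85,"x":0.2,"y":0.5,"z":0,"yaw":0},{"jaw":85,"x":0.3,"y":0.75,"z":0,"yaw":0},{"jaw":85,"x":0.4,"y":1,"z":0,"yaw":0},{"jaw":85,"x":0.49,"y":1,"z":0,"yaw":0},{"jaw":85,"x":0.49,"y":1,"z":0,"yaw":0}]' >/dev/null
python3 -m crank '[{"jaw":85,"x":0,"y":0.25,"z":0,"yaw":0},{"jaw":85,"x":0,"y":0.5,"z":0,"yaw":0},{"jaw":85,"x":0,"y":0.75,"z":0.2,"yaw":0},{"jaw":85,"x":0,"y":1,"z":0.4,"yaw":0},{"jaw":85,"x":0,"y":1,"z":0.6,"yaw":0},{"jaw":85,"x":0,"y":1,"z":0.6,"yaw":0}]' >/dev/null
python3 go.py 628.2 -211 130 100.5
```

```text
shift [0.0018 0.2594 0.0165] yaw -0.0004 ang 100.35 tilt 0.62 pos [ 590.  -218.3  132.8] t 2.1 gap 85.2 F [-1.9  0.8 -0.7] g 0.0 j [-0.35  0.35  0.03  1.26 -0.    1.04]
```

```bash
python3 -m crank '[{"jaw":85,"x":0,"y":0.13,"z":0.02,"yaw":0},{"jaw":85,"x":0,"y":0.26,"z":0.2,"yaw":0},{"jaw":85,"x":0,"y":0.26,"z":0.4,"yaw":0},{"jaw":85,"x":0,"y":0.26,"z":0.45,"yaw":0},{"jaw":85,"x":0,"y":0.26,"z":0.45,"yaw":0},{"jaw":85,"x":0,"y":0.26,"z":0.45,"yaw":0}]' >/dev/null
python3 go.py 628.2 -211 6 100.5
python3 - <<'E'
from m import *
im,w=cloud('side'); c=im[110:200,180:330]; cv2.imwrite('pics/s1.png',cv2.resize(c,(750,450)))
E
```

```text
shift [ 0.0143 -0.0036  0.4614] yaw -0.0005 ang 100.32 tilt 0.02 pos [ 629.1 -213.    75.2] t 2.6 gap 85.3 F [ 1.1 -0.2  0.1] g 0.0 j [-0.33  0.43  0.01  1.16 -0.    1.06]
```

View pics/s1.png

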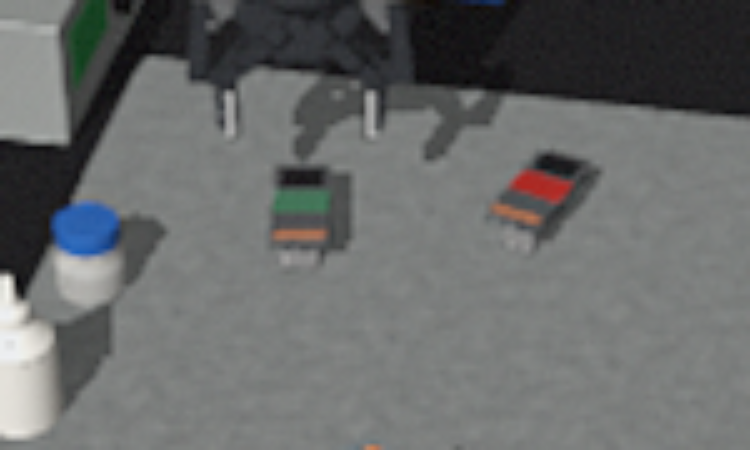

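The crop shows the open fingers at (230,115) and (372,115), centred over the green-banded battery at (301,215). I'll descend and grip.

```bash
python3 -m crank '[{"jaw":85,"x":0.014,"y":-0.004,"z":0.15,"yaw":0},{"jaw":85,"x":0.014,"y":-0.004,"z":0.3,"yaw":0},{"jaw":85,"x":0.014,"y":-0.004,"z":0.4,"yaw":0},{"jaw":85,"x":0.014,"y":-0.004,"z":0.45,"yaw":0},{"jaw":85,"x":0.014,"y":-0.004,"z":0.46,"yaw":0},{"jaw":60,"x":0.014,"y":-0.004,"z":0.46,"yaw":0},{"jaw":50,"x":0.014,"y":-0.004,"z":0.46,"yaw":0},{"jaw":45,"x":0.014,"y":-0.004,"z":0.46,"yaw":0},{"jaw":45,"x":0.014,"y":-0.004,"z":0.46,"yaw":0}]'
python3 go.py 628.2 -211 6 100.5
```

```text
clock: 3.4
eef_pos: [629.8, -210.5, 6.2]
tcp_rot: [0.64, 0.768, 0.0, 0.001]
wrist_force: [-0.3, -0.7, 0.3]
finger_gap: 45.4
grasp_force: 0.0
shift [-0.001  -0.0112  0.001 ] yaw -0.0002 ang 100.42 tilt 0.12 pos [ 629.8 -210.5    6.2] t 3.4 gap 45.4 F [-0.3 -0.7  0.3] g 0.0 j [-0.32  0.46 -0.09  1.02  0.    1.07]
```

```bash
python3 -m crank '[{"jaw":42,"x":0,"y":-0.011,"z":0,"yaw":0},{"jaw":39,"x":0,"y":-0.011,"z":0,"yaw":0},{"jaw":36,"x":0,"y":-0.011,"z":0,"yaw":0},{"jaw":32,"x":0,"y":-0.011,"z":0,"yaw":0},{"jaw":30,"x":0,"y":-0.011,"z":0,"yaw":0},{"jaw":30,"x":0,"y":-0.011,"z":0,"yaw":0}]'
python3 -m crank '[{"jaw":30,"x":0,"y":0,"z":-0.02,"yaw":0},{"jaw":30,"x":0,"y":0,"z":-0.06,"yaw":0},{"jaw":30,"x":0,"y":0,"z":-0.15,"yaw":0},{"jaw":30,"x":0,"y":0,"z":-0.3,"yaw":0},{"jaw":30,"x":0,"y":0,"z":-0.5,"yaw":0},{"jaw":30,"x":0,"y":0,"z":-0.7,"yaw":0},{"jaw":30,"x":0,"y":0,"z":-0.9,"yaw":0},{"jaw":30,"x":0,"y":0,"z":-1,"yaw":0},{"jaw":30,"x":0,"y":0,"z":-1,"yaw":0},{"jaw":30,"x":0,"y":0,"z":-1,"yaw":0}]'
python3 go.py 485.3 203 170 128.5
```

```text
clock: 3.9
eef_pos: [627.9, -210.8, 5.8]
tcp_rot: [0.64, 0.768, 0.0, 0.001]
wrist_force: [-1.1, 0.6, 6.2]
finger_gap: 38.7
grasp_force: 59.9
clock: 4.73
eef_pos: [627.9, -210.7, 155.5]
tcp_rot: [0.64, 0.768, 0.0, 0.001]
wrist_force: [-0.6, 0.3, -1.7]
finger_gap: 38.7
grasp_force: 60.3
shift [ 2.8843 -0.4358 -0.0996] yaw -0.078 ang 100.42 tilt 0.1 pos [ 627.9 -210.7  155.5] t 4.73 gap 38.7 F [-0.6  0.3 -1.7] g 60.332690477371216 j [-0.32  0.4   0.14  1.32  0.    1.07]
```

```bash
python3 -m crank '[{"jaw":30,"x":0.1,"y":-0.02,"z":-0.05,"yaw":-0.01},{"jaw":30,"x":0.3,"y":-0.05,"z":-0.1,"yaw":-0.02},{"jaw":30,"x":0.5,"y":-0.08,"z":-0.1,"yaw":-0.03},{"jaw":30,"x":0.7,"y":-0.1,"z":-0.1,"yaw":-0.04},{"jaw":30,"x":0.9,"y":-0.13,"z":-0.1,"yaw":-0.05},{"jaw":30,"x":1,"y":-0.15,"z":-0.1,"yaw":-0.06},{"jaw":30,"x":1,"y":-0.15,"z":-0.1,"yaw":-0.07},{"jaw":30,"x":1,"y":-0.15,"z":-0.1,"yaw":-0.078},{"jaw":30,"x":1,"y":-0.15,"z":-0.1,"yaw":-0.078}]'
python3 go.py 485.3 203 170 128.5
```

```text
clock: 5.48
eef_pos: [577.0, -66.4, 167.6]
tcp_rot: [0.433, 0.901, -0.001, -0.002]
wrist_force: [-0.2, 0.2, -0.9]
finger_gap: 38.7
grasp_force: 60.3
shift [ 1.7849  0.6437 -0.0132] yaw 0.0004 ang 128.63 tilt 0.2 pos [577.  -66.4 167.6] t 5.48 gap 38.7 F [-0.2  0.2 -0.9] g 60.34064054489136 j [-0.11  0.24 -0.04  1.29 -0.    0.78]
```

```bash
python3 -m crank '[{"jaw":30,"x":0.1,"y":0.04,"z":0,"yaw":0},{"jaw":30,"x":0.3,"y":0.12,"z":0,"yaw":0},{"jaw":30,"x":0.5,"y":0.2,"z":0,"yaw":0},{"jaw":30,"x":0.7,"y":0.28,"z":0,"yaw":0},{"jaw":30,"x":0.85,"y":0.33,"z":0,"yaw":0},{"jaw":30,"x":0.9,"y":0.34,"z":0,"yaw":0},{"jaw":30,"x":0.9,"y":0.34,"z":0,"yaw":0}]' >/dev/null
python3 -m crank '[{"jaw":30,"x":0.1,"y":0.04,"z":0,"yaw":0},{"jaw":30,"x":0.3,"y":0.12,"z":0,"yaw":0},{"jaw":30,"x":0.5,"y":0.19,"z":0,"yaw":0},{"jaw":30,"x":0.7,"y":0.24,"z":0,"yaw":0},{"jaw":30,"x":0.82,"y":0.29,"z":0,"yaw":0},{"jaw":30,"x":0.88,"y":0.3,"z":0,"yaw":0},{"jaw":30,"x":0.88,"y":0.3,"z":0,"yaw":0},{"jaw":30,"x":0.88,"y":0.3,"z":0,"yaw":0}]'
python3 go.py 485.3 203 70 128.5
```

```text
clock: 6.73
eef_pos: [487.4, 200.7, 169.4]
tcp_rot: [0.435, 0.901, -0.001, 0.0]
wrist_force: [-0.5, 0.5, -0.1]
finger_gap: 39.0
grasp_force: 60.4
shift [ 0.0215 -0.0009  0.6623] yaw -0.0001 ang 128.46 tilt 0.06 pos [487.4 200.7 169.4] t 6.73 gap 39.0 F [-0.5  0.5 -0.1] g 60.355385541915894 j [ 0.39  0.14 -0.16  1.27 -0.    1.29]
```

```bash
python3 -m crank '[{"jaw":30,"x":0.02,"y":0,"z":0.1,"yaw":0},{"jaw":30,"x":0.02,"y":0,"z":0.3,"yaw":0},{"jaw":30,"x":0.02,"y":0,"z":0.5,"yaw":0},{"jaw":30,"x":0.02,"y":0,"z":0.7,"yaw":0},{"jaw":30,"x":0.02,"y":0,"z":0.8,"yaw":0},{"jaw":30,"x":0.02,"y":0,"z":0.83,"yaw":0},{"jaw":30,"x":0.02,"y":0,"z":0.83,"yaw":0},{"jaw":30,"x":0.02,"y":0,"z":0.83,"yaw":0}]'
python3 go.py 485.3 203 15 128.5
python3 - <<'E'
from m import *
im,w=cloud('side'); c=im[180:280,190:310]; cv2.imwrite('pics/s2.png',cv2.resize(c,(720,600)))
np.savez('s2.npz',im=im,w=w)
E
```

```text
clock: 7.4
eef_pos: [486.2, 203.2, 46.1]
tcp_rot: [0.435, 0.9, 0.0, 0.0]
wrist_force: [-1.5, -0.2, -0.4]
finger_gap: 38.7
grasp_force: 60.4
shift [ 0.0024 -0.0056  0.2071] yaw -0.0002 ang 128.41 tilt 0.05 pos [486.2 203.2  46.1] t 7.4 gap 38.7 F [-1.5 -0.2 -0.4] g 60.383312702178955 j [ 0.4   0.2  -0.37  1.   -0.    1.3 ]
```

View pics/s2.png

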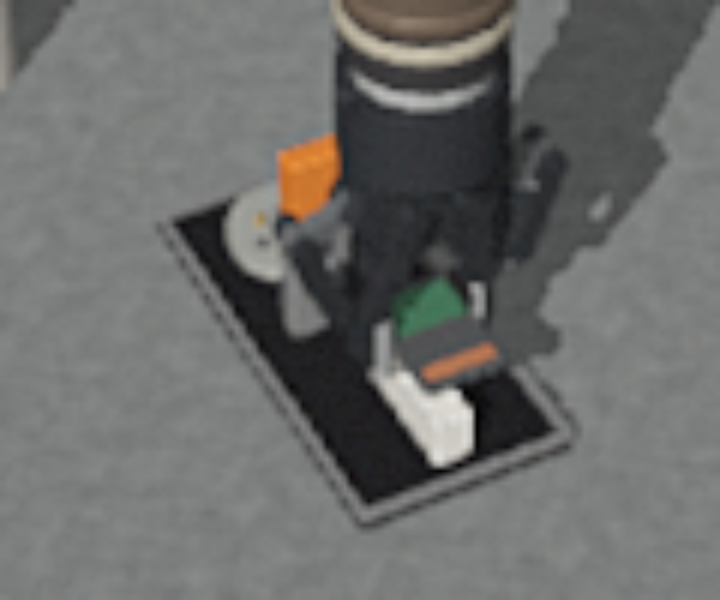

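The crop shows the gripped battery's front edge at about (455,360), level and lined up above the white ridge, whose near end is at (450,435). I'll check the offset numerically within the same camera.

```bash
python3 - <<'E'
from m import *
d=np.load('s2.npz'); im,w=d['im'].astype(int),d['w']
a=np.radians(128.5); u=np.array([np.cos(a),np.sin(a)]); n=np.array([u[1],-u[0]])
I=im[180:280,190:310].reshape(-1,3); W=w[180:280,190:310].reshape(-1,3)
t=W[:,:2]@u; p=W[:,:2]@n; z=W[:,2]
wh=I.min(1)>150
m=wh&(z>29)&(z<40)&(t<-110) if 0 else wh&(z>28)&(z<40)
print('ridge p',np.percentile(p[m],[2,10,50,90,98]).round(1),'t',np.percentile(t[m],[2,98]).round(1),m.sum())
m=(I[:,2]>I[:,0]+50)&(z>50)&(z<85)
print('orange band p',np.percentile(p[m],[0,5,50,95,100]).round(1),'t',np.percentile(t[m],[0,50,100]).round(1),'z',np.median(z[m]),m.sum())
m=(z>58)&(z<80)&(t>-134)&(abs(p-507)<40)&~wh
for lo in(-126,-118,-110,-102,-94,-150): pass
print('t range all',t[(z>58)&(z<80)&(abs(p-507)<15)].max())
for lo in range(-130+0,0,1): break
tm=t[(z>58)&(z<80)&(abs(p-507)<15)].max()
for k in(2,6,10,14,18,22):
    q=(z>55)&(z<82)&(t>tm-k-4)&(t<tm-k)&(abs(p-507)<35)
    if q.sum(): print(k,p[q].min().round(1),p[q].max().round(1),z[q].mean().round(1),q.sum())
c=np.array([485.8,204.3]); print('ridge0 side',c@u,c@n); c=np.array([486.2,203.2]); print('tcp',c@u,c@n)
E
```

```text
ridge p [497.7 501.3 510.4 515.5 516.4] t [-146.7 -106.4] 59
orange band p [490.3 491.6 508.7 522.1 536.2] t [-222.6 -106.4 -100.8] z 73.92905765965668 33
t range all -96.9764119259669
2 486.3 526.2 71.5 23
6 487.7 524.6 73.3 19
10 488.4 527.0 73.6 18
14 487.2 525.8 73.3 16
18 487.7 526.8 74.0 20
22 487.6 527.0 72.9 16
ridge0 side -142.5307640336073 507.37078286396843
tcp -143.6406388608 506.99906002640796
```

Battery and ridge agree to within 1 mm, so I'll lower it.

```bash
python3 -m crank '[{"jaw":30,"x":0,"y":0.003,"z":0.05,"yaw":0},{"jaw":30,"x":0,"y":0.003,"z":0.1,"yaw":0},{"jaw":30,"x":0,"y":0.003,"z":0.15,"yaw":0},{"jaw":30,"x":0,"y":0.003,"z":0.18,"yaw":0},{"jaw":30,"x":0,"y":0.003,"z":0.195,"yaw":0},{"jaw":30,"x":0,"y":0.003,"z":0.2,"yaw":0},{"jaw":30,"x":0,"y":0.003,"z":0.203,"yaw":0},{"jaw":30,"x":0,"y":0.003,"z":0.205,"yaw":0},{"jaw":30,"x":0,"y":0.003,"z":0.205,"yaw":0}]'
python3 go.py 485.3 203 15 128.5
```

```text
clock: 8.2
eef_pos: [485.7, 204.3, 14.8]
tcp_rot: [0.434, 0.901, 0.0, 0.0]
wrist_force: [-1.6, -0.6, 0.5]
finger_gap: 38.5
grasp_force: 60.6
shift [-0.0054 -0.0075 -0.001 ] yaw 0.0 ang 128.51 tilt 0.02 pos [485.7 204.3  14.8] t 8.2 gap 38.5 F [-1.6 -0.6  0.5] g 60.57359218597412 j [ 0.4   0.22 -0.41  0.94  0.    1.3 ]
```

```bash
for i in 1; do python3 -m crank '[{"jaw":30,"x":0,"y":0,"z":0.003,"yaw":0},{"jaw":30,"x":0,"y":0,"z":0.003,"yaw":0},{"jaw":30,"x":0,"y":0,"z":0.003,"yaw":0}]'; python3 -m crank '[{"jaw":30,"x":0,"y":0,"z":0.003,"yaw":0},{"jaw":30,"x":0,"y":0,"z":0.003,"yaw":0},{"jaw":30,"x":0,"y":0,"z":0.003,"yaw":0}]'; done
```

```text
clock: 8.45
eef_pos: [485.7, 204.4, 14.8]
tcp_rot: [0.434, 0.901, 0.0, 0.0]
wrist_force: [-2.4, -0.6, 5.9]
finger_gap: 38.6
grasp_force: 61.0
clock: 8.7
eef_pos: [485.7, 204.4, 14.8]
tcp_rot: [0.434, 0.901, 0.0, 0.0]
wrist_force: [-4.3, -1.4, 9.3]
finger_gap: 38.6
grasp_force: 61.3
```

Contact is confirmed at about 9 N. I'll release gently.

```bash
python3 -m crank '[{"jaw":38,"x":0,"y":0,"z":-0.002,"yaw":0},{"jaw":40,"x":0,"y":0,"z":-0.002,"yaw":0},{"jaw":42,"x":0,"y":0,"z":-0.002,"yaw":0},{"jaw":44,"x":0,"y":0,"z":-0.002,"yaw":0},{"jaw":47,"x":0,"y":0,"z":-0.002,"yaw":0},{"jaw":50,"x":0,"y":0,"z":-0.002,"yaw":0},{"jaw":55,"x":0,"y":0,"z":-0.002,"yaw":0},{"jaw":60,"x":0,"y":0,"z":-0.002,"yaw":0},{"jaw":60,"x":0,"y":0,"z":-0.002,"yaw":0}]'
python3 -m crank '[{"jaw":60,"x":0,"y":0,"z":-0.05,"yaw":0},{"jaw":60,"x":0,"y":0,"z":-0.2,"yaw":0},{"jaw":60,"x":0,"y":0,"z":-0.4,"yaw":0},{"jaw":60,"x":0,"y":0,"z":-0.6,"yaw":0},{"jaw":60,"x":0,"y":0,"z":-0.8,"yaw":0},{"jaw":60,"x":0,"y":0,"z":-1,"yaw":0},{"jaw":60,"x":0,"y":0,"z":-1,"yaw":0}]'
python3 -m crank '[{"jaw":60,"x":-0.05,"y":0,"z":-0.1,"yaw":0.02},{"jaw":60,"x":-0.1,"y":0,"z":-0.1,"yaw":0.04},{"jaw":60,"x":-0.2,"y":0,"z":-0.1,"yaw":0.06},{"jaw":60,"x":-0.3,"y":0,"z":-0.1,"yaw":0.08},{"jaw":60,"x":-0.4,"y":0,"z":-0.1,"yaw":0.1},{"jaw":60,"x":-0.5,"y":0,"z":-0.1,"yaw":0.12},{"jaw":50,"x":-0.5,"y":0,"z":-0.1,"yaw":0.14},{"jaw":50,"x":-0.5,"y":0,"z":-0.1,"yaw":0.16},{"jaw":50,"x":-0.5,"y":0,"z":-0.1,"yaw":0.18},{"jaw":50,"x":-0.5,"y":0,"z":-0.1,"yaw":0.2},{"jaw":50,"x":-0.5,"y":0,"z":-0.1,"yaw":0.22},{"jaw":50,"x":-0.5,"y":0,"z":-0.1,"yaw":0.24}]'
python3 - <<'E'
from m import *
im,w=cloud('side'); c=im[140:280,170:330]; cv2.imwrite('pics/s3.png',cv2.resize(c,(685,600)))
np.savez('s3.npz',im=im,w=w)
P=roi(w,im,406,382,50,35,50); print('bat',rect(P),np.median(P[:,2]))
org=lambda I:(I[:,2]>150)&(I[:,0]<90)
P=roi(w,im,386,328,35,108,125,org); print('hand',rect(P))
im,w=cloud('top'); P=roi(w,im,325,326,50,35,50); print('top bat',len(P) and rect(P))
E
python3 go.py 531.8 144.5 150 38.5
```

```text
clock: 9.45
eef_pos: [485.6, 204.3, 13.9]
tcp_rot: [0.434, 0.901, -0.0, -0.0]
wrist_force: [0.6, -0.5, -0.1]
finger_gap: 59.8
grasp_force: 0.0
clock: 10.03
eef_pos: [488.1, 205.3, 170.9]
tcp_rot: [0.434, 0.901, 0.004, 0.003]
wrist_force: [-0.2, 0.5, 0.2]
finger_gap: 60.3
grasp_force: 0.0
clock: 11.03
eef_pos: [532.2, 145.5, 179.1]
tcp_rot: [0.933, 0.36, 0.0, 0.0]
wrist_force: [-0.3, -0.1, -0.4]
finger_gap: 49.9
grasp_force: 0.0
bat (array([500.6, 193.2]), array([ 59., 130.]), 123.7, 453) 42.43003645168619
hand (array([532.6, 147. ]), array([55.3, 17.1]), 37.3, 105)
top bat 0
shift [-0.0064  0.0034  0.1938] yaw 0.0112 ang 42.54 tilt 0.0 pos [532.2 145.5 179.1] t 11.13 gap 49.8 F [ 0.6  0.9 -0. ] g 0.0 j [ 0.27  0.18 -0.09  1.3   0.    2.67]
```

View pics/s3.png

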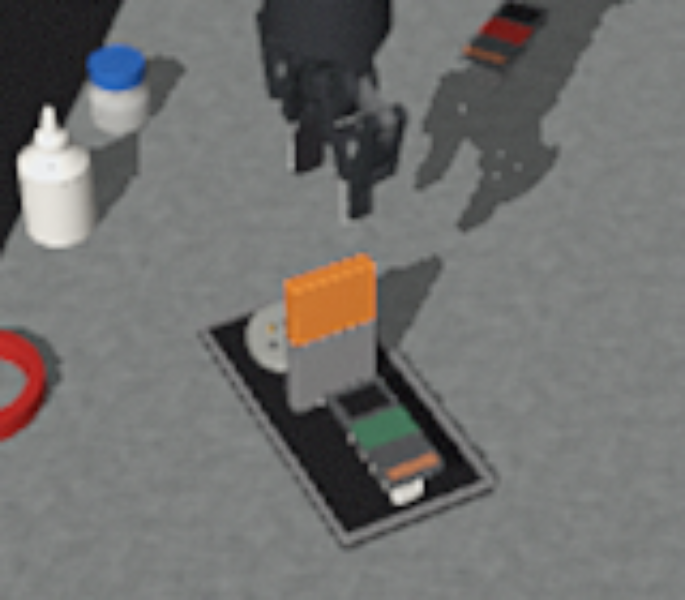

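The crop shows the battery flat on the ridge, with its green band at (385,425) and ridge end at (405,490), and the handle clear at (330,300). I'll measure the seating and the handle in that picture.

```bash
python3 - <<'E'
from m import *
d=np.load('s3.npz'); im,w=d['im'].astype(int),d['w']
a=np.radians(128.5); u=np.array([np.cos(a),np.sin(a)]); n=np.array([u[1],-u[0]])
o=np.array([485.8,204.3])
W=w[180:280,190:310].reshape(-1,3);I=im[180:280,190:310].reshape(-1,3); t=(W[:,:2]-o)@u; p=(W[:,:2]-o)@n; z=W[:,2]
m=(z>36)&(z<50)&(t>-55)&(t<60)&(abs(p)<35)
print(rect(W[m]),np.percentile(t[m],[0,100]),np.percentile(p[m],[0,100]))
q=m&(t>-42)&(t<42); A=np.c_[W[q,:2]-o,np.ones(q.sum())]; print('plane',np.linalg.lstsq(A,z[q],rcond=None)[0])
E
```

```text
(array([485.4, 203.5]), array([42.3, 95.4]), 128.2, 372) [-48.11513247  47.20992701] [-21.85251381  20.50334496]
plane [-6.46186370e-03 -2.43092198e-03  4.25173053e+01]
```

```bash
python3 -m crank '[{"jaw":50,"x":-0.005,"y":0,"z":0.05,"yaw":0.005},{"jaw":50,"x":-0.005,"y":0,"z":0.1,"yaw":0.011},{"jaw":50,"x":-0.005,"y":0,"z":0.15,"yaw":0.011},{"jaw":50,"x":-0.005,"y":0,"z":0.15,"yaw":0.011},{"jaw":50,"x":-0.005,"y":0,"z":0.15,"yaw":0.011},{"jaw":50,"x":-0.005,"y":0,"z":0.15,"yaw":0.011}]' >/dev/null; python3 go.py 531.8 145 79 38.5
```

```text
shift [-4.000e-04  4.000e-04  5.182e-01] yaw 0.0005 ang 38.69 tilt 0.01 pos [531.8 145.1 156.7] t 11.63 gap 50.1 F [-0.1  0.6 -0.7] g 0.0 j [ 0.27  0.18 -0.13  1.25  0.    2.73]
```

```bash
python3 -m crank '[{"jaw":50,"x":0,"y":0,"z":0.1,"yaw":0},{"jaw":50,"x":0,"y":0,"z":0.25,"yaw":0},{"jaw":50,"x":0,"y":0,"z":0.38,"yaw":0},{"jaw":50,"x":0,"y":0,"z":0.48,"yaw":0},{"jaw":50,"x":0,"y":0,"z":0.518,"yaw":0},{"jaw":40,"x":0,"y":0,"z":0.518,"yaw":0},{"jaw":30,"x":0,"y":0,"z":0.518,"yaw":0},{"jaw":24,"x":0,"y":0,"z":0.518,"yaw":0},{"jaw":20,"x":0,"y":0,"z":0.518,"yaw":0},{"jaw":20,"x":0,"y":0,"z":0.518,"yaw":0}]'
python3 go.py 531.9 145 79 38.5
python3 -m crank '[{"jaw":18,"x":0,"y":0,"z":0,"yaw":0},{"jaw":17,"x":0,"y":0,"z":0,"yaw":0},{"jaw":16,"x":0,"y":0,"z":0,"yaw":0},{"jaw":15,"x":0,"y":0,"z":0,"yaw":0},{"jaw":14,"x":0,"y":0,"z":0,"yaw":0},{"jaw":12,"x":0,"y":0,"z":0,"yaw":0},{"jaw":9,"x":0,"y":0,"z":0,"yaw":0},{"jaw":5,"x":0,"y":0,"z":0,"yaw":0},{"jaw":5,"x":0,"y":0,"z":0,"yaw":0},{"jaw":5,"x":0,"y":0,"z":0,"yaw":0}]'
python3 - <<'E'
from m import *
im,w=cloud('side'); c=im[140:280,170:330]; cv2.imwrite('pics/s4.png',cv2.resize(c,(685,600)))
E
```

```text
clock: 12.47
eef_pos: [532.4, 145.2, 79.8]
tcp_rot: [0.944, 0.331, 0.001, 0.0]
wrist_force: [0.4, -0.1, 0.9]
finger_gap: 19.6
grasp_force: 0.0
shift [-0.0034 -0.0009  0.0055] yaw 0.0003 ang 38.61 tilt 0.1 pos [532.4 145.2  79.8] t 12.47 gap 19.6 F [ 0.4 -0.1  0.9] g 0.0 j [ 0.27  0.22 -0.27  1.09 -0.    2.73]
clock: 13.3
eef_pos: [532.3, 144.9, 79.3]
tcp_rot: [0.944, 0.33, 0.001, 0.0]
wrist_force: [2.8, -5.1, 5.8]
finger_gap: 13.3
grasp_force: 58.5
```

View pics/s4.png

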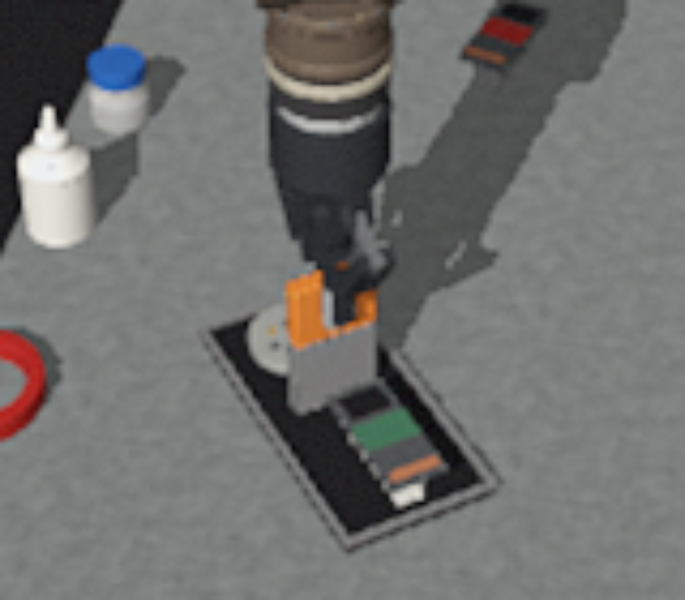

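The crop shows the fingers pinching the orange handle at (340,295) with the battery still on the ridge. I'll lift slowly and straight up.

```bash
python3 -m crank '[{"jaw":5,"x":0,"y":0,"z":-0.005,"yaw":0},{"jaw":5,"x":0,"y":0,"z":-0.012,"yaw":0},{"jaw":5,"x":0,"y":0,"z":-0.02,"yaw":0},{"jaw":5,"x":0,"y":0,"z":-0.03,"yaw":0},{"jaw":5,"x":0,"y":0,"z":-0.045,"yaw":0},{"jaw":5,"x":0,"y":0,"z":-0.06,"yaw":0},{"jaw":5,"x":0,"y":0,"z":-0.075,"yaw":0},{"jaw":5,"x":0,"y":0,"z":-0.088,"yaw":0},{"jaw":5,"x":0,"y":0,"z":-0.096,"yaw":0},{"jaw":5,"x":0,"y":0,"z":-0.1,"yaw":0},{"jaw":5,"x":0,"y":0,"z":-0.1,"yaw":0},{"jaw":5,"x":0,"y":0,"z":-0.1,"yaw":0}]'
cat > chk.py <<'E'
from m import *
import sys
im,w=cloud('side'); cv2.imwrite(sys.argv[1],cv2.resize(im[100:280,150:350],(666,600)))
s=state(); h=s['eef_pos'][2]-79.3; a=np.radians(128.5); u=np.array([np.cos(a),np.sin(a)]); n=np.array([u[1],-u[0]]); o=np.array([485.8,204.3])
W=w.reshape(-1,3); t=(W[:,:2]-o)@u; p=(W[:,:2]-o)@n; z=W[:,2]
m=(abs(z-42-h)<7)&(abs(t)<55)&(abs(p)<35)
print('h',h,rect(W[m]))
q=m&(abs(t)<42)&(abs(p)<18); print('bat plane t,p,z',np.linalg.lstsq(np.c_[t[q],p[q],np.ones(q.sum())],z[q],rcond=None)[0].round(4))
q=(abs(z-6-h)<6)&(t<46)&(t>-160)&(abs(p)<50)&(abs(p)>25); print('base plane',np.linalg.lstsq(np.c_[t[q],p[q],np.ones(q.sum())],z[q],rcond=None)[0].round(4),q.sum())
E
python3 chk.py pics/s5.png; python3 go.py 532 145 229 38.5
```

```text
clock: 14.35
eef_pos: [531.7, 145.0, 93.8]
tcp_rot: [0.944, 0.33, -0.0, -0.0]
wrist_force: [-0.5, 0.5, -3.8]
finger_gap: 13.3
grasp_force: 58.4
h 14.39179628278822 (array([483.8, 204.7]), array([42.5, 94.9]), 128.0, 389)
bat plane t,p,z [ 7.30000e-03 -8.00000e-04  5.71357e+01]
base plane [9.00000e-04 0.00000e+00 2.21225e+01] 570
shift [ 0.0015  0.0015 -0.9021] yaw 0.0003 ang 38.6 tilt 0.01 pos [531.7 145.   93.7] t 14.4 gap 13.3 F [ 0.1  0.2 -3.9] g 58.356401324272156 j [ 0.27  0.21 -0.24  1.12  0.    2.73]
```

The carrier is off the bench and level to within about 0.4°. I'll continue up.

```bash
python3 -m crank '[{"jaw":5,"x":0,"y":0,"z":-0.01,"yaw":0},{"jaw":5,"x":0,"y":0,"z":-0.03,"yaw":0},{"jaw":5,"x":0,"y":0,"z":-0.06,"yaw":0},{"jaw":5,"x":0,"y":0,"z":-0.1,"yaw":0},{"jaw":5,"x":0,"y":0,"z":-0.14,"yaw":0},{"jaw":5,"x":0,"y":0,"z":-0.18,"yaw":0},{"jaw":5,"x":0,"y":0,"z":-0.22,"yaw":0},{"jaw":5,"x":0,"y":0,"z":-0.26,"yaw":0},{"jaw":5,"x":0,"y":0,"z":-0.3,"yaw":0},{"jaw":5,"x":0,"y":0,"z":-0.34,"yaw":0},{"jaw":5,"x":0,"y":0,"z":-0.38,"yaw":0},{"jaw":5,"x":0,"y":0,"z":-0.42,"yaw":0}]' >/dev/null
python3 -m crank '[{"jaw":5,"x":0,"y":0,"z":-0.04,"yaw":0},{"jaw":5,"x":0,"y":0,"z":-0.08,"yaw":0},{"jaw":5,"x":0,"y":0,"z":-0.12,"yaw":0},{"jaw":5,"x":0,"y":0,"z":-0.16,"yaw":0},{"jaw":5,"x":0,"y":0,"z":-0.2,"yaw":0},{"jaw":5,"x":0,"y":0,"z":-0.24,"yaw":0},{"jaw":5,"x":0,"y":0,"z":-0.28,"yaw":0},{"jaw":5,"x":0,"y":0,"z":-0.32,"yaw":0},{"jaw":5,"x":0,"y":0,"z":-0.36,"yaw":0},{"jaw":5,"x":0,"y":0,"z":-0.4,"yaw":0},{"jaw":5,"x":0,"y":0,"z":-0.43,"yaw":0},{"jaw":5,"x":0,"y":0,"z":-0.455,"yaw":0}]' >/dev/null
python3 -m crank '[{"jaw":5,"x":0,"y":0,"z":-0.012,"yaw":0},{"jaw":5,"x":0,"y":0,"z":-0.02,"yaw":0},{"jaw":5,"x":0,"y":0,"z":-0.025,"yaw":0},{"jaw":5,"x":0,"y":0,"z":-0.025,"yaw":0},{"jaw":5,"x":0,"y":0,"z":-0.025,"yaw":0},{"jaw":5,"x":0,"y":0,"z":-0.025,"yaw":0},{"jaw":5,"x":0,"y":0,"z":-0.025,"yaw":0},{"jaw":5,"x":0,"y":0,"z":-0.025,"yaw":0}]'
python3 chk.py pics/s6.png; python3 go.py 532 145 229 38.5
```

```text
clock: 17.07
eef_pos: [531.6, 145.0, 228.6]
tcp_rot: [0.944, 0.33, -0.0, -0.0]
wrist_force: [-0.2, -0.7, -4.6]
finger_gap: 13.4
grasp_force: 58.4
h 149.349736367354 (array([483.9, 205.6]), array([42.5, 90.3]), 128.2, 414)
bat plane t,p,z [-2.400000e-03 -1.600000e-03  1.917856e+02]
base plane [1.000000e-04 6.500000e-03 1.568718e+02] 590
shift [ 0.0016  0.0014 -0.0023] yaw 0.0003 ang 38.59 tilt 0.01 pos [531.7 145.  228.6] t 17.12 gap 13.3 F [-0.4 -0.2 -4.6] g 58.42066705226898 j [0.27 0.18 0.01 1.41 0.   2.73]
```

View pics/s6.png

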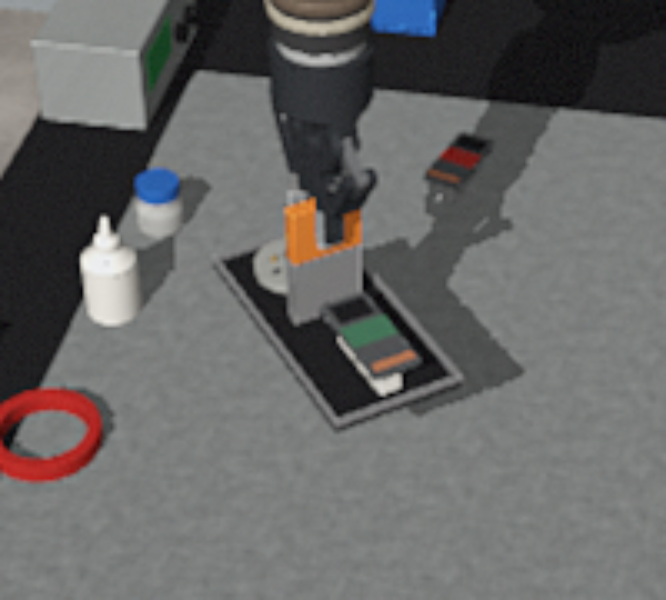

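The carrier is held level at 149 mm. The battery at (370,335) is flat on the ridge, and everything else is in place.

```bash
python3 -c "
from bench import *
print(job_done())"
```

```text
the job is handed in; nothing more can be done
None
```

The fresh battery is centred on the ridge to about 1 mm, and I handed the job in at about 17 s with the arm holding the carrier still and level, about 149 mm above the bench.

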